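# Set a shaft collar on the flat of a banding-wheel spindle and hold it down

### The job

The banding-wheel pedestal has its head off: with the fingers on the bare spindle, turn it until its bright flat faces the white mark at the front of the pedestal and leave it so. Then put the loose collar over the spindle with its red thumb screw over that flat, so that the screw also points to the white mark, press the collar right down until the spring washer under it is fully compressed, and finish while still holding it down there, level and lined up, for the teacher to tighten the screw. Leave the other things on the table alone.

Things in the scene. Friction and masses are not known exactly. Their poses are not given: they have to be found in the camera images.
- stand: Green pedestal, fixed to the table: round foot 110 mm across, 12 mm high (14 mm at the white mark), a cone, then a neck 38 mm across that ends 70 mm above the table. Origin on its vertical axis at table height; z up; -x is its front, marked by a white bar 26 x 9 mm on the foot and a white line on the neck. It carries the spindle and the spring washer on its axis.
- spindle (a joint): Turn (rad) of the steel spindle about the pedestal's vertical axis, + is anticlockwise seen from above; 0 = its flat faces the front mark (-x of the pedestal). It turns either way to 3.1 with light friction (0.05 N m) and stays where it is left. It starts turned 0.5 to 1.4 rad anticlockwise.
- spindle_top (a point): Centre of the spindle's top end, on its axis, 145 mm above the table. -x is where its flat faces; z up. The spindle is a dark round bar 22 mm across, standing up out of the washer, with one bright flat all along it, 7 mm from the axis and 17 mm wide (18 mm across the flat). The last 4 mm are bevelled (2.8 mm smaller in radius).
- spring_washer (a joint): Travel (m) of the brass spring washer on the spindle: 0 = up, 0.008 = fully compressed. It is a ring 34 mm across, 12 mm high, its top 100 mm above the table when up and 92 mm when compressed; it needs 3.5 N to start, 7.5 N at full travel, and springs back up when let go.
- collar_center (a point): Centre of the loose steel collar, half-way up, on the axis of its bore; it starts lying flat on the table, centre 13 mm up. Collar 26 mm high, 40 mm across, about 0.12 kg, with two parallel spanner flats 43 mm apart and 22 mm long on its +y and -y sides, to grip it by. -x is the direction of its red thumb screw; z up.
- collar_screw (a point): Middle of the collar's red thumb-screw knob (15 mm across, 11 mm long), 30 mm from the collar's axis along its -x, half-way up the collar; the knob's outer end is 36 mm from the axis. Fixed to the collar: it does not turn.
- stamp_block_center (a point): Centre of a bystander, to be left alone: small wooden stamp block with a turned knob, 37 x 42 x 46 mm; 23 mm above its underside.
- round_cutter_center (a point): Centre of a bystander, to be left alone: fluted tin clay cutter, 48 x 53 x 22 mm; 11 mm above its underside.
- glaze_jar_blue_center (a point): Centre of a bystander, to be left alone: glaze jar with a blue lid, 45 x 42 x 56 mm; 28 mm above its underside.
- glaze_jar_moss_center (a point): Centre of a bystander, to be left alone: glaze jar with a green lid, 56 x 56 x 68 mm; 34 mm above its underside.
- collar: The same collar; origin at the centre of its underside, axes as for its centre. Round bore 25 mm across (1.5 mm clearance all round the spindle). The screw's tip, 5 mm thick, half-way up, stands into the bore to 8.7 mm from the axis: the collar goes down only with the screw within about 15 degrees of the flat's direction; otherwise it stops on the spindle's top.
Mind the look-alikes: they are no part of the job. Leave any yellow look-alike of the collar alone. Of the things shaped like the stand, the green one is meant.

How it is judged:
By the outcome, as a careful person would: the job done as asked, in the order asked, and still so for the second after the job is handed in, while the arm keeps its last pose, push and grip.
It also fails if it takes over 58 s, if anything falls off the work surface, if the arm or the gripper's body presses on something with over 40 N, if the wrist force passes 120 N, or if a joint passes its speed limit or range.

### The arm

A 7-joint arm with a two-finger parallel gripper is mounted at the origin on the work surface; the furniture and walls round the work are solid. World frame = base frame: x ahead of the robot, y to its left, z up, the work surface at z = 0. Lengths are in m, angles in rad, forces in N, time in s.
With the tool pointing down it reaches from about 0.425 to 0.925 m from the base axis. Payload 6.8 kg.
Tool frame: the origin (TCP) lies at the very end of the fingers, on their centre line; the grasp point (between the pads) lies 19 mm behind it; z points along the fingers, y is the line along which they close (so a half turn about z gives the same grasp; the last joint's range is limited). The gripper opens to 85 mm and grips with 20 to 120 N. Pads are 22 mm wide; open, the fingers measure 114 mm over their backs; the gripper's body (76 mm by 85 mm) begins 54 mm behind the grasp point. The pads swing forward as they close: fully open they stand 13 mm farther back than shut.
Start: joints at [-1.376, 0.477, 0.022, 1.555, -0.011, 1.109, -0.083], TCP at [0.201, 0.644, 0.231] pointing down, gripper open.
Joint ranges: [-2.96, 2.96], [-0.34, 2.1], [-1.41, 1.46], [0.24, 2.44], [-1.37, 4.51], [0.17, 1.92], [-2.96, 2.96]. Speed limits (rad/s): [2.39, 2.39, 3.14, 3.14, 3.14, 3.14, 3.14].

### API

Orientations are given as a unit quaternion [w, x, y, z].
In Python, from station import bot gives the robot as it stands.
- The arm moves only by the tool apply_moves, never from a script. Its argument "deltas" is a list of rows, each a list of 3 entries, a list of its own where there are three numbers: the closure, from 0 (fully open) to 1 (shut), then the shift along the tool's x, y, z in units of 0.2 m (1.0 is 0.2 m), then the turn about the tool's z in units of 2 pi rad (1.0 is 2 pi rad). A call has 1 to 12 rows; each row is the pose to reach, as a shift and turn from the pose commanded when the call began, along the tool's axes at that moment, turning the shorter way round; what a row does not reach only later rows make up. A row lasts 1/10 s, in which the tool goes at most 50 mm and 8.59 degrees, less where a joint would pass 70% of its speed; a pose out of reach is approached as far as the arm can. A call with a number of a shift or a turn outside -1 to 1 is refused whole. A call with a gripper value outside its range is refused whole. The fingers move at their own pace and stop on an object; "squeeze" is the grip in N (left out, the last holds). Time passes only in rows, so rows that repeat a pose let the fingers close. It gives the time, the measured TCP pose, the force, the opening and the grip force at its end, in the units of the state.
- bot.get_obs(): the state, without advancing time (a new reading comes with each control period).
- bot.read_camera(name): name is "side" or "top"; returns a dict with "color" (480x640x3 uint8, red, green, blue), "intrinsics" (3x3 intrinsics, pixels), "pose" (4x4, takes a point from camera to world coordinates). Camera axes: x right, y down, z forward; pixel columns grow to the right and rows downward; lengths in m; the calibration is good to about 2 mm. A picture is of the moment at which its call begins. There is no depth.
- bot.hand_in(): hands the job in; it is judged then, once.
Trained networks look in a picture, given as the dict that the camera call returned (one of the last four; its "shot" number tells which), for a name from the list of things; names that differ only in an ending like _2 or _b are one class to them, and where a whole thing is asked for, a point or a joint stands for the part that bears it (a point fixed in the world has none). Each returns a list of dicts, best first, with "confidence" (0 to 1); they miss things now and then, are a little off and sometimes report something else, mostly with a low value. They report only what shows in the picture. A call takes as long as a camera call. They do not tell look-alikes from the thing itself.
- bot.look_for(picture, target): "point" ([x, y, z] in m, in world coordinates, good to about 4 mm: the middle of the surface that is visible of it).
The state is a dict: "t": time; "q": joint angles; "joint_vel": joint speeds; "joint_torque": joint torques, N m; "eef_pos": TCP position; "tool_rot": TCP orientation; "contact_force": force on the tool from outside, world axes, zero at the start; "torque": the same for the moment, N m; "gripper_width": opening from 0.0 (shut) to 1.0 (fully open); "grasp_force": force on a finger pad.
Only numpy, scipy, OpenCV 4.12 (cv2) and the standard library are available. Lean on these libraries where they do the work, as an engineer would, in place of code of your own. Each camera call takes 0.05 s, during which the arm holds its last target. There are 200 camera calls.

## Working session

There is one attempt and no reset: what is moved stays moved. The work goes in short steps, Python scripts to look and compute and a tool call to move; the robot and the scene stay as the last step left them, time stands still between calls to the robot, and variables do not carry over. Pictures are saved under pics/ and viewed, at most 10 in all, crops included, and the job is handed in when it is done.

Besides the shell and the picture viewer there is one more tool, called after "Call:" as name(argument=value, ...), one argument or row to a line, values as JSON. apply_moves: Moves the arm, as the interface text tells. Its arguments: {"type":"object","properties":{"deltas":{"type":"array","items":{"type":"array"}},"squeeze":{"type":"number"}},"required":["deltas"]}

```bash
mkdir -p pics; cat > h.py <<'E'
from station import bot
import numpy as np, cv2
def snap(n,f=None):
    p=bot.read_camera(n)
    if f: cv2.imwrite('pics/'+f,p['color'][:,:,::-1])
    return p
def px(p,X):
    T=np.linalg.inv(p['pose']);c=T[:3,:3]@np.array(X)+T[:3,3];u=np.array(p['intrinsics'])@c
    return (u[:2]/u[2]).round(1)
def ray(p,u,v,z):
    T=np.array(p['pose']);d=T[:3,:3]@np.linalg.solve(np.array(p['intrinsics']),[u,v,1.]);o=T[:3,3]
    return (o+d*(z-o[2])/d[2]).round(4)
E
python3 - <<'E'
from h import *
o=bot.get_obs();print({k:np.round(v,3).tolist() for k,v in o.items()})
for n in('top','side'):
    p=snap(n,n+'1.png');print(n,np.round(p['pose'],3).tolist(),np.round(p['intrinsics'],1).tolist())
    for t in('stand','spindle_top','collar','collar_screw','spring_washer','stamp_block_center','round_cutter_center','glaze_jar_blue_center','glaze_jar_moss_center'):
        print(t,[(np.round(d['point'],3).tolist(),round(d['confidence'],2),px(p,d['point']).tolist()) for d in bot.look_for(p,t)])
E
```

```text
{'t': 0.0, 'q': [-1.376, 0.478, 0.022, 1.556, -0.011, 1.109, -0.083], 'joint_vel': [-0.002, 0.001, -0.001, -0.0, 0.001, -0.003, 0.001], 'joint_torque': [-0.0, -59.643, 1.607, -28.119, 0.012, 0.009, 0.0], 'eef_pos': [0.201, 0.644, 0.23], 'tool_rot': [-0.0, 0.151, 0.989, -0.001], 'contact_force': [0.355, -0.162, 0.705], 'torque': [0.007, -0.033, -0.006], 'grasp_force': 0.0, 'gripper_width': 0.999}
top [[0.022, -0.979, 0.203, 0.383], [-1.0, -0.021, 0.009, -0.156], [-0.004, -0.203, -0.979, 0.983], [0.0, 0.0, 0.0, 1.0]] [[478.4, 0.0, 324.4], [0.0, 478.4, 242.2], [0.0, 0.0, 1.0]]
stand [([0.501, -0.021, 0.008], 0.79, [261.5, 281.3]), ([0.422, -0.155, 0.013], 0.65, [326.4, 321.9])]
spindle_top [([0.505, -0.012, 0.145], 0.52, [246.1, 269.5])]
collar [([0.507, -0.257, 0.027], 0.67, [378.0, 279.4]), ([0.512, -0.359, 0.024], 0.62, [428.3, 278.2])]
collar_screw [([0.512, -0.26, 0.024], 0.8, [379.2, 277.3]), ([0.507, -0.355, 0.021], 0.57, [426.3, 281.1])]
spring_washer [([0.425, -0.15, 0.102], 0.68, [323.5, 317.8]), ([0.502, -0.018, 0.1], 0.47, [253.3, 274.4])]
stamp_block_center [([0.642, -0.119
[... 628 characters left out ...]
e_top [([0.508, -0.001, 0.128], 0.92, [331.0, 281.9]), ([0.432, -0.145, 0.121], 0.73, [394.2, 236.1])]
collar [([0.506, -0.238, 0.016], 0.98, [352.2, 257.1]), ([0.512, -0.34, 0.018], 0.95, [355.5, 228.3])]
collar_screw [([0.506, -0.244, 0.019], 0.83, [352.5, 254.0]), ([0.51, -0.344, 0.022], 0.66, [357.0, 225.5])]
spring_washer [([0.51, -0.0, 0.098], 0.64, [329.3, 299.6]), ([0.427, -0.144, 0.095], 0.63, [396.0, 251.0])]
stamp_block_center [([0.642, -0.106, 0.023], 0.58, [259.8, 289.7])]
round_cutter_center [([0.678, -0.218, 0.011], 0.95, [257.4, 257.2])]
glaze_jar_blue_center [([0.634, -0.019, 0.054], 0.88, [247.7, 308.0])]
glaze_jar_moss_center [([0.631, -0.02, 0.052], 0.67, [250.0, 308.7])]
```

```bash
python3 - <<'E'
import cv2
t=cv2.imread('pics/top1.png');cv2.imwrite('pics/top1c.png',cv2.resize(t[190:370,215:455],None,fx=3.3,fy=3.3,interpolation=cv2.INTER_CUBIC))
s=cv2.imread('pics/side1.png');cv2.imwrite('pics/side1c.png',cv2.resize(s[190:390,220:450],None,fx=3,fy=3,interpolation=cv2.INTER_CUBIC))
E
```

```text
(no output)
```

View pics/top1c.png

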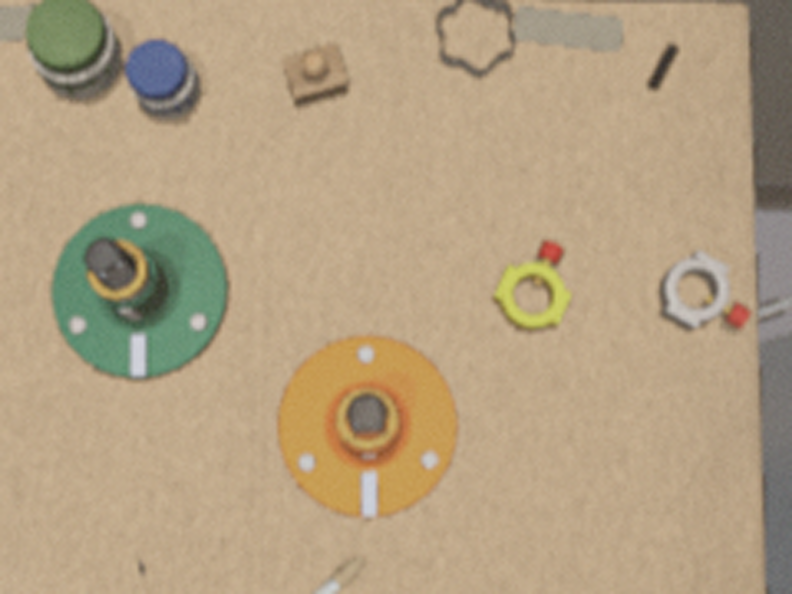

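View pics/side1c.png

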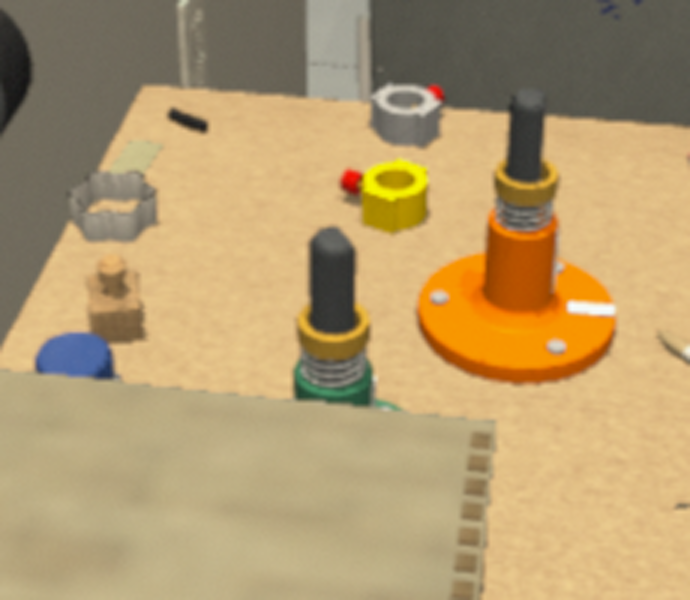

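The first crop (top) shows the green stand at full-image pixel about (257,278), with its white bar at (257,298). The orange look-alike is at (326,320). The yellow look-alike collar is at (377,279) and the steel collar at (426,278), with its red screw at (438,285) towards the lower right. The second crop (side) shows the bare spindle's top at about (331,268), and a wooden box hides the green foot. Next I'll measure by segmentation and look at the surroundings.

```bash
python3 - <<'E'
from h import *
p=snap('top');s=snap('side')
im=p['color'];hsv=cv2.cvtColor(im,cv2.COLOR_RGB2HSV)
def blob(m,x0,x1,y0,y1):
    k=np.zeros(m.shape,np.uint8);k[y0:y1,x0:x1]=m[y0:y1,x0:x1];v,u=np.nonzero(k);return u,v
H,S,V=[hsv[...,i].astype(int) for i in range(3)]
u,v=blob((H>65)&(H<90)&(S>90),225,290,245,310);
pts=np.array([ray(p,a,b,.012)[:2] for a,b in zip(u,v)],np.float32)
print('green',len(u),cv2.minEnclosingCircle(pts))
u,v=blob((S<50)&(V>195),245,270,285,310);print('bar',len(u),ray(p,u.mean(),v.mean(),.014),u.min(),u.max(),v.min(),v.max(),np.polyfit(v,u,1))
u,v=blob(((H<8)|(H>172))&(S>130),415,455,260,300);print('screw',len(u),u.mean(),v.mean(),ray(p,u.mean(),v.mean(),.016))
u,v=blob((S<45)&(V>100),410,438,262,292);print('collar',len(u));
pts=np.array([ray(p,a,b,.026)[:2] for a,b in zip(u,v)],np.float32);print(cv2.minEnclosingCircle(pts),pts.mean(0))
for z in(0.07,.1,.145):print(px(p,[.5,-.018,z]))
a=cv2.resize(im,(400,300));b=cv2.resize(s['color'],(400,300))
c=cv2.resize(im[255:305,405:455],(300,300),interpolation=cv2.INTER_CUBIC);d=cv2.resize(im[245:310,225:290],(300,300),interpolation=cv2.INTER_CUBIC)
cv2.imwrite('pics/both.png',np.vstack([np.hstack([a,b]),np.hstack([c,d,np.zeros((300,200,3),np.uint8)])])[:,:,::-1])
E
```

```text
green 2 ((0.5350499749183655, 0.025550000369548798), 0.023950055241584778)
bar 45 [ 0.4677 -0.013   0.014 ] 255 258 292 303 [-6.17283951e-03  2.58323045e+02]
screw 29 438.2758620689655 285.2068965517241 [ 0.4995 -0.3802  0.016 ]
collar 250
((0.5138996839523315, -0.35236507654190063), 0.023732073605060577) [ 0.5137473 -0.3526524]
[255.7 277.7]
[253.4 275.6]
[249.6 272.2]
```

View pics/both.png

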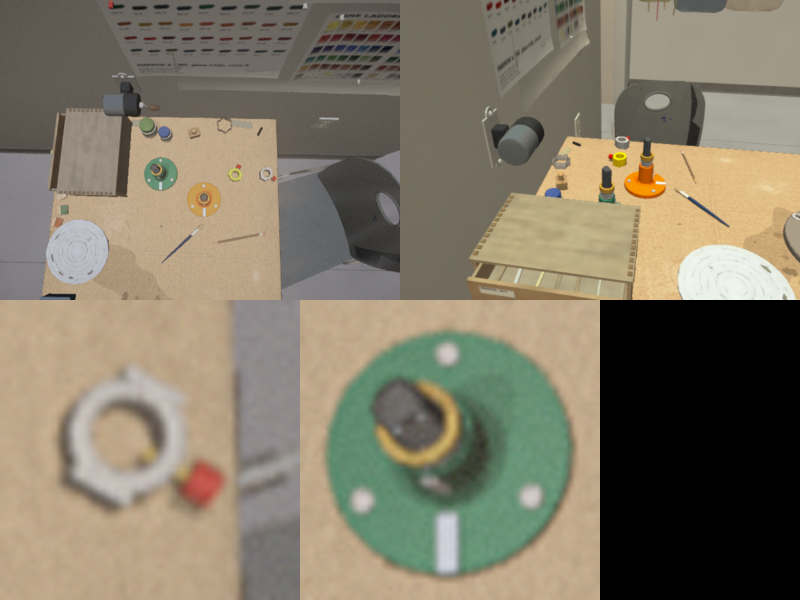

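The panels show the green stand on its foot with three silver screws and the white bar at its front. The steel collar (not the yellow one, not the orange stand) is the one meant: grey, at (426,278), with its red knob at (438,285). The drawer box is at the left, at +y. Next I'll refine the stand's centre and yaw and the flat's direction.

```bash
python3 - <<'E'
from h import *
p=snap('top');s=snap('side')
im=np.mean([p['color'],snap('top')['color'],snap('top')['color']],0).astype(np.uint8);hsv=cv2.cvtColor(im,cv2.COLOR_RGB2HSV)
H,S,V=[hsv[...,i].astype(int) for i in range(3)]
print(hsv[285,240],hsv[260,256],hsv[300,257])
m=((H>60)&(H<100)&(S>60)).astype(np.uint8);m[:,:225]=0;m[:,290:]=0;m[:245]=0;m[310:]=0
c=max(cv2.findContours(m,0,2)[0],key=cv2.contourArea)[:,0]
pts=np.array([ray(p,a,b,.011)[:2] for a,b in c]);
A=np.c_[2*pts,np.ones(len(pts))];x=np.linalg.lstsq(A,(pts**2).sum(1),rcond=None)[0];print('foot',x[:2],np.sqrt(x[2]+x[:2]@x[:2]))
w=((S<60)&(V>150)).astype(np.uint8);w[:,:228]=0;w[:,288:]=0;w[:248]=0;w[305:]=0
n,l,st,ce=cv2.connectedComponentsWithStats(w)
for i in range(1,n):
    r=ray(p,*ce[i],.0135);d=r[:2]-x[:2];print(st[i],ce[i],r,np.degrees(np.arctan2(d[1],d[0])),np.hypot(*d))
a=cv2.resize(im[250:300,232:272],(480,600),interpolation=cv2.INTER_CUBIC)
b=cv2.resize(s['color'][255:330,305:345],(320,600),interpolation=cv2.INTER_CUBIC)
o=np.hstack([a,b]);o=np.clip(o.astype(float)*1.6,0,255).astype(np.uint8)
cv2.imwrite('pics/spin.png',o[:,:,::-1])
c=x[:2]
for z in(.07,.1,.145):print(z,px(p,[*c,z]),px(s,[*c,z]))
# box corners: px in side full & top full
for z in(0.1,0.14,.18):print(z,ray(p,125*1.6,195*1.6,z),ray(s,(638-400)*1.6,207*1.6,z),ray(s,(515-400)*1.6,195*1.6,z))
E
```

```text
[ 71  76 141] [ 70  78 138] [113  11 214]
foot [ 0.50895055 -0.01110488] 0.050888232457750066
[256 251   2   1   2] [256.5 251. ] [ 0.5626 -0.0082  0.0135] 3.0992859958818935 0.05372803968530249
[251 252   1   1   1] [251. 252.] [0.5603 0.0031 0.0135] 15.463124435528961 0.053277997792799105
[264 252   1   1   1] [264. 252.] [ 0.5608 -0.0237  0.0135] -13.653664033257199 0.05335731376681129
[267 253   1   1   1] [267. 253.] [ 0.5589 -0.03    0.0135] -20.72086928426443 0.053403871755014126
[254 254   6   5  23] [256.60869565 256.04347826] [ 0.5521 -0.0089  0.0135] 2.9251943742083304 0.04320575055726974
[273 256   1   1   1] [273. 256.] [ 0.5529 -0.0427  0.0135] -35.712235324106985 0.05412768345873643
[234 264   1   1   1] [234. 264.] [0.5345 0.0366 0.0135] 61.827692411360836 0.05411589584091972
[233 266   1   1   1] [233. 266.] [0.5303 0.0384 0.0135] 66.67141584234963 0.05391226517938533
[232 268   1   1   1] [232. 268.] [0.5261 0.0402 0.0135] 71.51699364700251 0.0540952353805717
[231 271   1   1   1] [231. 271.] [0.5199 0.0419 0.0135] 78.32832934588654 0.054124004404325285
[230 279   1
[... 529 characters left out ...]
256.08955224 297.02985075] [ 0.4679 -0.0121  0.0135] -178.6113458971468 0.0410626056911583
[234 292   1   1   1] [234. 292.] [0.4771 0.0332 0.0135] 125.71215978398335 0.054565370638329405
[235 294   1   1   1] [235. 294.] [0.4731 0.0309 0.0135] 130.48026808903646 0.05522383174184599
[238 297   1   1   1] [238. 297.] [0.4672 0.0245 0.0135] 139.54244370205242 0.054870899116222546
0.07 [252.4 273. ] [331.1 311.2]
0.1 [250.  270.7] [331.2 294.1]
0.145 [246.  267.1] [331.2 267. ]
0.1 [0.4309 0.0764 0.1   ] [0.4355 0.0553 0.1   ] [0.6943 0.0585 0.1   ]
0.14 [0.4287 0.0658 0.14  ] [0.4337 0.1021 0.14  ] [0.6694 0.105  0.14  ]
0.18 [0.4265 0.0553 0.18  ] [0.432  0.1489 0.18  ] [0.6444 0.1515 0.18  ]
```

View pics/spin.png

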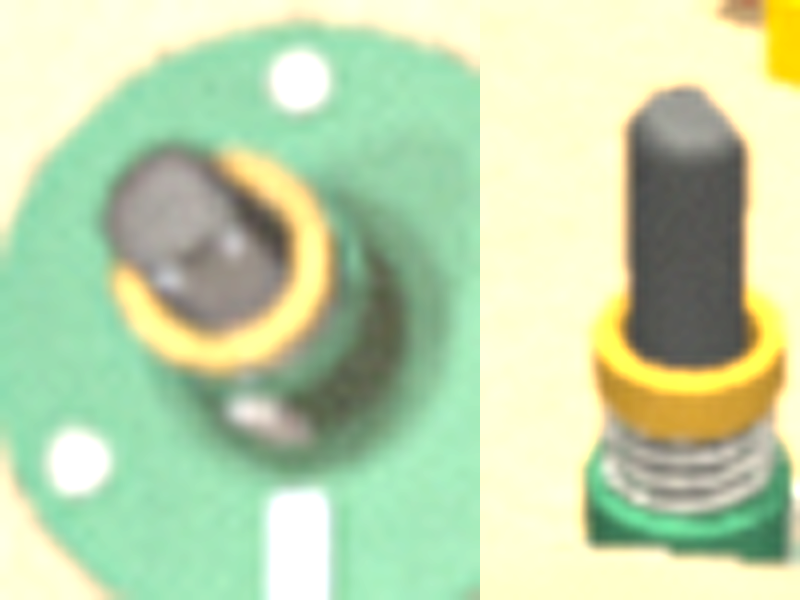

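The flat is the facet in the left panel, with its chord from (165,275) to (235,240). Its normal points down and to the right, about 30° anticlockwise from the front. The stand is at about (0.509,-0.0105) with a yaw of about 2.3°. I'll move above the spindle.

Call:
apply_moves(
  deltas=[
    [0,[-0.16,-0.18,0],0],
    [0,[-0.32,-0.36,0],0],
    [0,[-0.48,-0.54,0],0],
    [0,[-0.64,-0.72,0],0],
    [0,[-0.816,-0.888,0],0],
    [0,[-0.816,-0.888,0],0],
    [0,[-0.816,-0.888,0],0],
  ],
  squeeze=30,
)

```text
t: 2.0
eef_pos: [0.3049, 0.4254, 0.2318]
tool_rot: [0.0, 0.152, 0.988, 0.0]
contact_force: [-0.7, 0.8, -0.4]
gripper_width: 1.001
grasp_force: 0.0
```

Call:
apply_moves(
  deltas=[
    [0,[-0.16,-0.18,0],0],
    [0,[-0.32,-0.36,0],0],
    [0,[-0.48,-0.54,0],0],
    [0,[-0.64,-0.72,0],0],
    [0,[-0.816,-0.888,0],0],
    [0,[-0.816,-0.888,0],0],
    [0,[-0.816,-0.888,0],0],
  ],
)

```text
t: 2.7
eef_pos: [0.4073, 0.2088, 0.2315]
tool_rot: [0.0, 0.151, 0.989, 0.0]
contact_force: [-0.5, 1.3, 0.5]
gripper_width: 1.003
grasp_force: 0.0
```

Call:
apply_moves(
  deltas=[
    [0,[-0.16,-0.18,0],0.02],
    [0,[-0.32,-0.36,0],0.04],
    [0,[-0.48,-0.54,0],0.06],
    [0,[-0.64,-0.72,0],0.08],
    [0,[-0.816,-0.888,0],0.1],
    [0,[-0.816,-0.888,0],0.113],
    [0,[-0.816,-0.888,0],0.113],
    [0,[-0.816,-0.888,0],0.113],
  ],
)

```text
t: 3.5
eef_pos: [0.5098, -0.0074, 0.2309]
tool_rot: [-0.0, 0.482, 0.876, 0.0]
contact_force: [0.6, 0.3, -0.6]
gripper_width: 1.0
grasp_force: 0.0
```

Call:
apply_moves(
  deltas=[
    [0,[-0.011,0,0.1],0],
    [0,[-0.011,0,0.25],0],
    [0,[-0.011,0,0.4],0],
    [0,[-0.011,0,0.55],0],
    [0,[-0.011,0,0.61],0],
    [0,[-0.011,0,0.61],0],
    [0.3,[-0.011,0,0.61],0],
    [0.5,[-0.011,0,0.61],0],
    [0.6,[-0.011,0,0.61],0],
    [0.6,[-0.011,0,0.61],0],
  ],
  squeeze=25,
)

```text
t: 4.5
eef_pos: [0.5114, -0.012, 0.1101]
tool_rot: [0.001, 0.485, 0.875, 0.001]
contact_force: [-0.2, 0.3, -0.0]
gripper_width: 0.4
grasp_force: 0.0
```

Call:
apply_moves(
  deltas=[
    [0.7,[0,0,0],0],
    [0.75,[0,0,0],0],
    [0.8,[0,0,0],0],
    [0.85,[0,0,0],0],
    [0.9,[0,0,0],0],
    [1,[0,0,0],0],
    [1,[0,0,0],0],
    [1,[0,0,0],0],
    [1,[0,0,0],0],
  ],
)

```text
t: 5.4
eef_pos: [0.5112, -0.012, 0.1095]
tool_rot: [0.0, 0.485, 0.875, 0.0]
contact_force: [0.9, 0.8, 6.1]
gripper_width: 0.204
grasp_force: 24.7
```

```bash
python3 - <<'E'
from h import *
o=bot.get_obs();print({k:np.round(o[k],4).tolist() for k in('eef_pos','tool_rot','contact_force','torque','gripper_width','grasp_force')})
p=snap('top');s=snap('side')
a=cv2.resize(p['color'][235:315,220:300],(400,400),interpolation=cv2.INTER_CUBIC)
b=cv2.resize(s['color'][230:330,280:380],(400,400),interpolation=cv2.INTER_CUBIC)
cv2.imwrite('pics/grip.png',np.hstack([a,b])[:,:,::-1])
E
```

```text
{'eef_pos': [0.5112, -0.012, 0.1095], 'tool_rot': [0.0002, 0.485, 0.8745, 0.0003], 'contact_force': [0.8774, 0.7789, 6.063], 'torque': [0.3526, -0.1162, 0.0388], 'gripper_width': 0.2037, 'grasp_force': 24.6823}
```

View pics/grip.png

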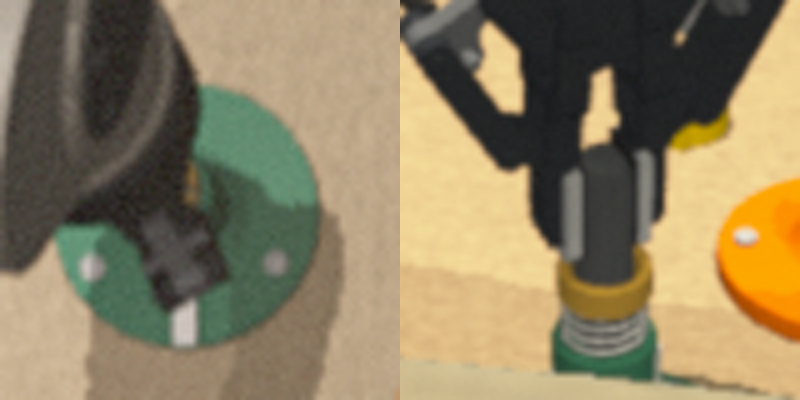

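The gripper closed to 17 mm, so the pads sit on the flat. The picture shows the pads round the spindle at side (604,220). The tool's y heading is 32.0°, so I'll turn 29.7° clockwise.

Call:
apply_moves(
  deltas=[
    [1,[0,0,-0.005],0.012],
    [1,[-0.001,0,-0.005],0.024],
    [1,[-0.002,0,-0.005],0.036],
    [1,[-0.003,0,-0.005],0.048],
    [1,[-0.004,-0.001,-0.005],0.06],
    [1,[-0.005,-0.001,-0.005],0.072],
    [1,[-0.005,-0.001,-0.005],0.0825],
    [1,[-0.005,-0.001,-0.005],0.0825],
    [1,[-0.005,-0.001,-0.005],0.0825],
    [1,[-0.005,-0.001,-0.005],0.0825],
  ],
)

```text
t: 6.5
eef_pos: [0.5106, -0.0132, 0.1096]
tool_rot: [-0.0, 0.693, 0.721, -0.001]
contact_force: [2.2, -0.5, -9.4]
gripper_width: 0.21
grasp_force: 24.8
```

```bash
python3 - <<'E'
from h import *
o=bot.get_obs();print({k:np.round(o[k],4).tolist() for k in('eef_pos','tool_rot','contact_force','torque','gripper_width','grasp_force','q')})
q=o['tool_rot'];print(2*np.degrees(np.arctan2(q[2],q[1]))-90)
E
```

```text
{'eef_pos': [0.5106, -0.0132, 0.1096], 'tool_rot': [-0.0002, 0.6925, 0.7214, -0.0005], 'contact_force': [2.1968, -0.4915, -9.4466], 'torque': [-0.0046, -0.6697, -0.0226], 'gripper_width': 0.21, 'grasp_force': 24.7747, 'q': [-0.5653, 0.4226, 0.5857, 2.082, -0.3453, 0.7323, 0.2812]}
2.3371381521651813
```

Call:
apply_moves(
  deltas=[
    [0.7,[0,0,0],0],
    [0.6,[0,0,0],0],
    [0.4,[0,0,0],0],
    [0.2,[0,0,0],0],
    [0.2,[0,0,-0.05],0],
    [0.2,[0,0,-0.15],0],
    [0.2,[0,0,-0.3],0],
    [0.2,[0,0,-0.5],0],
    [0.2,[0,0,-0.7],0],
    [0.2,[0,0,-0.7],0],
  ],
)

```text
t: 7.5
eef_pos: [0.5145, -0.0136, 0.256]
tool_rot: [0.003, 0.693, 0.721, 0.004]
contact_force: [-0.3, -0.3, -0.6]
gripper_width: 0.798
grasp_force: 0.0
```

Call:
apply_moves(
  deltas=[
    [0,[0.2,0.05,0],0],
    [0,[0.4,0.05,0],0],
    [0,[0.6,0.05,0],0],
    [0,[0.8,0.05,0],0],
    [0,[1,0.05,0],0],
    [0,[1,0.05,0],0],
  ],
)

```text
t: 8.1
eef_pos: [0.5121, 0.194, 0.25]
tool_rot: [-0.001, 0.69, 0.724, 0.0]
contact_force: [-0.1, 0.6, 0.3]
gripper_width: 0.999
grasp_force: 0.0
```

```bash
python3 - <<'E'
from h import *
o=bot.get_obs();print({k:np.round(o[k],4).tolist() for k in('t','eef_pos','tool_rot')})
ims=[snap('top') for _ in range(4)];im=np.mean([i['color'] for i in ims],0).astype(np.uint8);p=ims[-1]
a=cv2.resize(im[250:305,225:280],(550,550),interpolation=cv2.INTER_CUBIC)
cv2.imwrite('pics/turned.png',np.clip(a[:,:,::-1]*1.5,0,255).astype(np.uint8))
E
```

```text
{'t': 8.1, 'eef_pos': [0.5121, 0.194, 0.25], 'tool_rot': [-0.0008, 0.6896, 0.7242, 0.0004]}
```

View pics/turned.png

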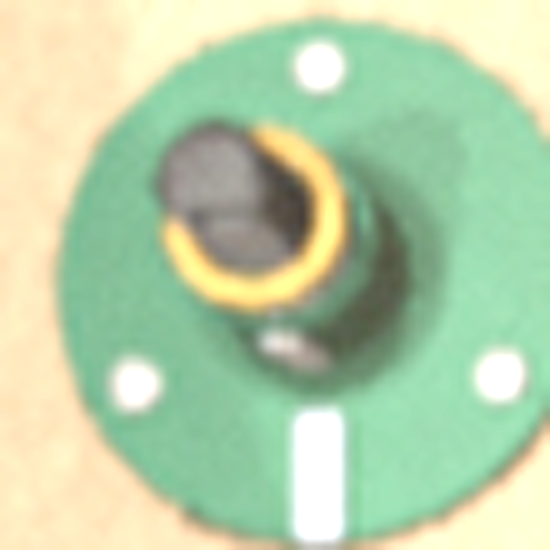

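The view shows the flat facing down the picture: its chord at about (185,218)–(265,212) is square to the white bar at (318,475). The arm moved to +y, clear of the box. Next I'll fit the collar pose with a silhouette model.

```bash
cat > fit.py <<'E'
from h import *
from scipy.optimize import minimize
ims=[snap('top') for _ in range(4)];p=ims[-1];im=np.mean([i['color'] for i in ims],0).astype(np.uint8)
R=(405,258);im=im[258:302,405:452];K=6
big=cv2.resize(im,None,fx=K,fy=K,interpolation=cv2.INTER_CUBIC);hsv=cv2.cvtColor(big,cv2.COLOR_RGB2HSV)
H,S,V=[hsv[...,i].astype(int) for i in range(3)]
red=((H<8)|(H>170))&(S>110)
m=((S<50)&(V>60)&~red).astype(np.uint8);m[:, 36*K:]=0
c=max(cv2.findContours(m,0,2)[0],key=cv2.contourArea);M=np.zeros_like(m);cv2.drawContours(M,[c],-1,1,-1)
M=cv2.morphologyEx(M,cv2.MORPH_OPEN,np.ones((25,25),np.uint8))
print(cv2.boundingRect(M),M.sum())
def P(X): return np.array([(px(p,x)-R+.5)*K for x in X])
t=np.linspace(0,2*np.pi,60)
out=np.r_[np.c_[.02*np.cos(t),.02*np.sin(t)],[[.011,.0215],[-.011,.0215],[-.011,-.0215],[.011,-.0215]]]
def sil(x):
    c,s=np.cos(x[2]),np.sin(x[2]);o=out@np.array([[c,s],[-s,c]])+x[:2]
    pts=np.r_[P(np.c_[o,0*o[:,0]]),P(np.c_[o,0*o[:,0]+.026])]
    I=np.zeros_like(M);cv2.fillConvexPoly(I,cv2.convexHull(pts.astype(np.float32)).astype(int),1);return I
v,u=np.nonzero(red);rc=np.array([u.mean(),v.mean()])
def cost(x):
    x=np.array([x[0],x[1],x[2]]);k=P([[x[0]-.0302*np.cos(x[2]),x[1]-.0302*np.sin(x[2]),.015]])[0]
    return (sil(x)!=M).sum()+20*np.sum((k-rc)**2)
b=None
for y0 in(55,63,70):
    r=minimize(cost,[.513,-.353,np.radians(y0)],method='Nelder-Mead',options=dict(initial_simplex=[[.513,-.353,np.radians(y0)],[.518,-.353,np.radians(y0)],[.513,-.358,np.radians(y0)],[.513,-.353,np.radians(y0+10)]]))
    print(r.x[:2].round(4),np.degrees(r.x[2]).round(1),r.fun)
E
python3 fit.py
```

```text
(66, 54, 121, 131) 12720
[ 0.5148 -0.3546] 59.1 1917.1969405216275
[ 0.5148 -0.3544] 59.4 1882.9220491228516
[ 0.5148 -0.3544] 59.2 1883.0431611993
```

```bash
python3 - <<'E'
from h import *
p=snap('top');s=snap('side')
def line(c,u,v):
    T=np.array(c['pose']);d=T[:3,:3]@np.linalg.solve(np.array(c['intrinsics']),[u,v,1.]);return T[:3,3],d/np.linalg.norm(d)
def tri(a,b):
    A=np.zeros((3,3));y=np.zeros(3);L=[line(p,*a),line(s,*b)]
    for o,d in L:
        M=np.eye(3)-np.outer(d,d);A+=M;y+=M@o
    X=np.linalg.solve(A,y);return X.round(3),[np.linalg.norm(np.cross(X-o,d)).round(3) for o,d in L]
print('oval',tri((619,333),(411,163)))
for z in(-.4,-.2,0,.2):print(z,ray(p,448,300,z),ray(s,284,215,z),ray(p,448,284,z))
o=bot.get_obs();q=o['tool_rot'];h=2*np.degrees(np.arctan2(q[2],q[1]))-90;print(o['eef_pos'],h)
d=np.array([.5148,-.3545])-o['eef_pos'][:2];hr=np.radians(h)
print('x',d@[np.cos(hr+np.pi/2),np.sin(hr+np.pi/2)]/.2,'y',d@[np.cos(hr),np.sin(hr)]/.2,'turn',(h+30)/360)
E
```

```text
oval (array([ 0.414, -0.751, -0.01 ]), [np.float64(0.001), np.float64(0.001)])
-0.4 [ 0.5075 -0.5034 -0.4   ] [ 0.8607 -1.1217 -0.4   ] [ 0.5537 -0.5048 -0.4   ]
-0.2 [ 0.4895 -0.4532 -0.2   ] [ 0.7667 -0.7626 -0.2   ] [ 0.529  -0.4544 -0.2   ]
0 [ 0.4715 -0.403   0.    ] [ 0.6727 -0.4034  0.    ] [ 0.5044 -0.404   0.    ]
0.2 [ 0.4536 -0.3528  0.2   ] [ 0.5787 -0.0443  0.2   ] [ 0.4797 -0.3536  0.2   ]
[0.51343592 0.18638426 0.25039419] 2.192851798720781
x -2.702701839785122 y -0.09666424860800045 turn 0.08942458832977995
```

Call:
apply_moves(
  deltas=[
    [0,[-0.2,-0.01,0],0],
    [0,[-0.4,-0.02,0],0],
    [0,[-0.6,-0.03,0],0],
    [0,[-0.8,-0.03,0],0],
    [0,[-0.9,-0.032,0],0],
    [0,[-0.9,-0.032,0],0],
  ],
)

```text
t: 9.2
eef_pos: [0.5138, 0.0029, 0.2507]
tool_rot: [0.0, 0.695, 0.719, 0.0]
contact_force: [0.6, -0.4, 0.4]
gripper_width: 0.998
grasp_force: 0.0
```

Call:
apply_moves(
  deltas=[
    [0,[-0.2,-0.01,0],0],
    [0,[-0.4,-0.02,0],0],
    [0,[-0.6,-0.03,0],0],
    [0,[-0.8,-0.03,0],0],
    [0,[-0.9,-0.032,0],0],
    [0,[-0.9,-0.032,0],0],
  ],
)

```text
t: 9.8
eef_pos: [0.5145, -0.1759, 0.2505]
tool_rot: [0.001, 0.695, 0.719, -0.0]
contact_force: [0.8, -0.8, -0.7]
gripper_width: 0.999
grasp_force: 0.0
```

Call:
apply_moves(
  deltas=[
    [0,[-0.2,-0.01,0],0.02],
    [0,[-0.4,-0.02,0],0.04],
    [0,[-0.6,-0.03,0],0.06],
    [0,[-0.8,-0.03,0],0.08],
    [0,[-0.9,-0.032,0],0.0895],
    [0,[-0.9,-0.032,0],0.0895],
    [0,[-0.9,-0.032,0],0.0895],
    [0,[-0.9,-0.032,0],0.0895],
  ],
)

```text
t: 10.6
eef_pos: [0.5165, -0.3507, 0.2499]
tool_rot: [-0.001, 0.865, 0.502, 0.0]
contact_force: [-0.6, -0.2, 0.3]
gripper_width: 1.0
grasp_force: 0.0
```

```bash
cat > go.py <<'E'
from h import *
import sys
X=np.array(eval(sys.argv[1]));H=float(sys.argv[2])
o=bot.get_obs();q=o['tool_rot'];h=2*np.degrees(np.arctan2(q[2],q[1]))-90;h=(h+180)%360-180
d=X-o['eef_pos'];hr=np.radians(h)
print(o['t'],o['eef_pos'].round(4) if hasattr(o['eef_pos'],'round') else o['eef_pos'],round(h,2),'w',round(o['gripper_width'],3),'F',np.round(o['contact_force'],1),np.round(o['q'],2))
print('x %.4f y %.4f z %.4f turn %.4f'%(d[:2]@[np.cos(hr+np.pi/2),np.sin(hr+np.pi/2)]/.2,d[:2]@[np.cos(hr),np.sin(hr)]/.2,-d[2]/.2,(h-H)/360))
E
python3 go.py "[.5148,-.3545,.003]" -30
```

```text
10.6 [ 0.5165 -0.3507  0.2499] -29.73 w 1.0 F [-0.6 -0.2  0.3] [-0.12  0.5   0.87  1.7  -0.41  1.14  0.35]
x -0.0207 y 0.0019 z 1.2345 turn 0.0007
```

Call:
apply_moves(
  deltas=[
    [0,[-0.01,0,0.2],0],
    [0,[-0.01,0,0.4],0],
    [0,[-0.01,0,0.6],0],
    [0,[-0.01,0,0.75],0],
    [0,[-0.01,0,0.85],0],
    [0,[-0.01,0,0.9],0],
    [0,[-0.01,0,0.9],0],
    [0,[-0.01,0,0.9],0],
    [0,[-0.01,0,0.9],0],
  ],
)

```text
t: 11.5
eef_pos: [0.5155, -0.3552, 0.0717]
tool_rot: [0.001, 0.866, 0.501, 0.001]
contact_force: [1.0, -0.4, 0.1]
gripper_width: 1.003
grasp_force: 0.0
```

```bash
python3 go.py "[.5148,-.3545,.004]" -30
```

```text
11.5 [ 0.5155 -0.3552  0.0717] -29.92 w 1.003 F [ 1.  -0.4  0.1] [ 0.01  0.7   0.71  1.84 -0.6   0.83  0.5 ]
x 0.0014 y -0.0046 z 0.3387 turn 0.0002
```

Call:
apply_moves(
  deltas=[
    [0,[0.001,-0.004,0.12],0],
    [0,[0.001,-0.004,0.24],0],
    [0,[0.001,-0.004,0.3],0],
    [0,[0.001,-0.004,0.335],0],
    [0,[0.001,-0.004,0.335],0],
    [0.2,[0.001,-0.004,0.335],0],
    [0.3,[0.001,-0.004,0.335],0],
    [0.4,[0.001,-0.004,0.335],0],
    [0.45,[0.001,-0.004,0.335],0],
    [0.5,[0.001,-0.004,0.335],0],
    [0.55,[0.001,-0.004,0.335],0],
    [0.6,[0.001,-0.004,0.335],0],
  ],
  squeeze=30,
)

```text
t: 12.7
eef_pos: [0.5142, -0.3545, 0.0039]
tool_rot: [0.0, 0.866, 0.5, 0.0]
contact_force: [-0.8, 1.7, 6.2]
gripper_width: 0.497
grasp_force: 30.6
```

Call:
apply_moves(
  deltas=[
    [1,[0,0,0],0],
    [1,[0,0,0],0],
    [1,[0,0,0],0],
    [1,[0,0,0],0],
  ],
  squeeze=60,
)

```text
t: 13.1
eef_pos: [0.5143, -0.3545, 0.004]
tool_rot: [0.0, 0.866, 0.5, 0.0]
contact_force: [-0.3, 2.7, 6.7]
gripper_width: 0.492
grasp_force: 60.9
```

```bash
python3 go.py "[.5148,-.3545,.004]" -30; python3 - <<'E'
from h import *
p=snap('top');s=snap('side')
a=cv2.resize(p['color'][240:320,390:470],(400,400),interpolation=cv2.INTER_CUBIC)
b=cv2.resize(s['color'][180:280,300:400],(400,400),interpolation=cv2.INTER_CUBIC)
cv2.imwrite('pics/cgrip.png',np.hstack([a,b])[:,:,::-1])
E
```

```text
13.1 [ 0.5143 -0.3545  0.004 ] -29.95 w 0.492 F [-0.3  2.7  6.7] [ 0.06  0.78  0.63  1.86 -0.67  0.73  0.55]
x 0.0016 y 0.0023 z 0.0001 turn 0.0001
```

View pics/cgrip.png

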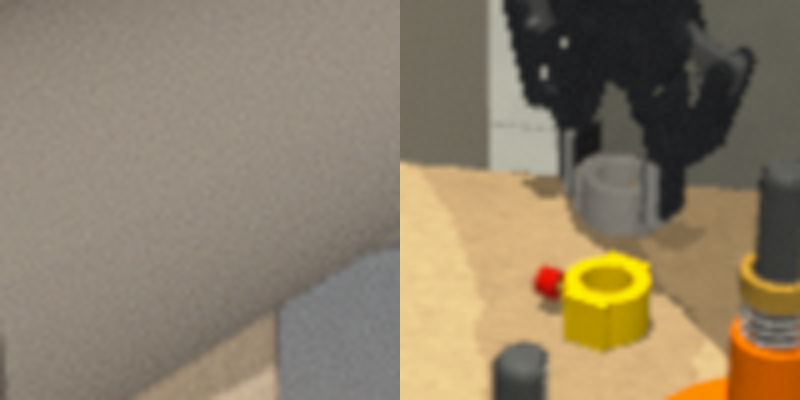

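The pads are on the steel collar's spanner flats at side crop (615,195), width 42 mm, and the yellow look-alike is untouched. I'll lift and carry it.

Call:
apply_moves(
  deltas=[
    [1,[0,0,-0.05],0],
    [1,[0,0,-0.15],0],
    [1,[0,0,-0.3],0],
    [1,[0,0,-0.5],0],
    [1,[0,0,-0.7],0],
    [1,[0,0,-0.9],0],
    [1,[0,0,-1],0],
    [1,[0,0,-1],0],
    [1,[0,0,-1],0],
    [1,[0,0,-1],0],
  ],
)

```text
t: 14.2
eef_pos: [0.5132, -0.3535, 0.2017]
tool_rot: [-0.001, 0.866, 0.5, -0.001]
contact_force: [0.2, -0.5, -1.5]
gripper_width: 0.489
grasp_force: 61.0
```

```bash
python3 go.py "[.5086,-.0112,.205]" -87.7
```

```text
14.2 [ 0.5132 -0.3535  0.2017] -29.94 w 0.489 F [ 0.2 -0.5 -1.5] [-0.09  0.54  0.84  1.75 -0.46  1.06  0.39]
x 1.4714 y -0.8740 z -0.0163 turn 0.1604
```

Call:
apply_moves(
  deltas=[
    [1,[0.12,-0.07,-0.01],0],
    [1,[0.27,-0.16,-0.01],0],
    [1,[0.42,-0.25,-0.01],0],
    [1,[0.57,-0.34,-0.01],0],
    [1,[0.68,-0.4,-0.01],0],
    [1,[0.736,-0.437,-0.01],0],
    [1,[0.736,-0.437,-0.01],0],
  ],
)

```text
t: 14.9
eef_pos: [0.5112, -0.1804, 0.2038]
tool_rot: [-0.001, 0.865, 0.502, -0.001]
contact_force: [0.1, 0.3, 0.2]
gripper_width: 0.49
grasp_force: 61.1
```

Call:
apply_moves(
  deltas=[
    [1,[0.08,-0.05,0],0.018],
    [1,[0.18,-0.11,0],0.036],
    [1,[0.28,-0.17,0],0.054],
    [1,[0.38,-0.23,0],0.072],
    [1,[0.48,-0.29,0],0.09],
    [1,[0.58,-0.35,0],0.108],
    [1,[0.68,-0.4,0],0.126],
    [1,[0.736,-0.437,0],0.144],
    [1,[0.736,-0.437,0],0.1604],
    [1,[0.736,-0.437,0],0.1604],
    [1,[0.736,-0.437,0],0.1604],
  ],
)

```text
t: 16.0
eef_pos: [0.5093, -0.0132, 0.205]
tool_rot: [0.001, 1.0, 0.021, -0.0]
contact_force: [-0.8, -0.4, -2.5]
gripper_width: 0.49
grasp_force: 61.1
```

```bash
python3 go.py "[.5086,-.0112,.16]" -87.7;python3 - <<'E'
from h import *
p=snap('top');s=snap('side')
a=cv2.resize(p['color'][235:315,200:280],(400,400),interpolation=cv2.INTER_CUBIC)
b=cv2.resize(s['color'][210:310,280:380],(400,400),interpolation=cv2.INTER_CUBIC)
cv2.imwrite('pics/above.png',np.hstack([a,b])[:,:,::-1])
o=bot.get_obs()
print(px(s,[.5086,-.0112,.145]),px(s,[*o['eef_pos'][:2],.215]),px(s,[*o['eef_pos'][:2],.202]))
E
```

```text
16.0 [ 0.5093 -0.0132  0.205 ] -87.63 w 0.49 F [-0.8 -0.4 -2.5] [-1.02  0.48  1.23  2.02 -0.54  1.02 -1.06]
x -0.0030 y -0.0100 z 0.2250 turn 0.0002
[331.5 266.9] [331.1 220.3] [331.1 229.2]
```

View pics/above.png

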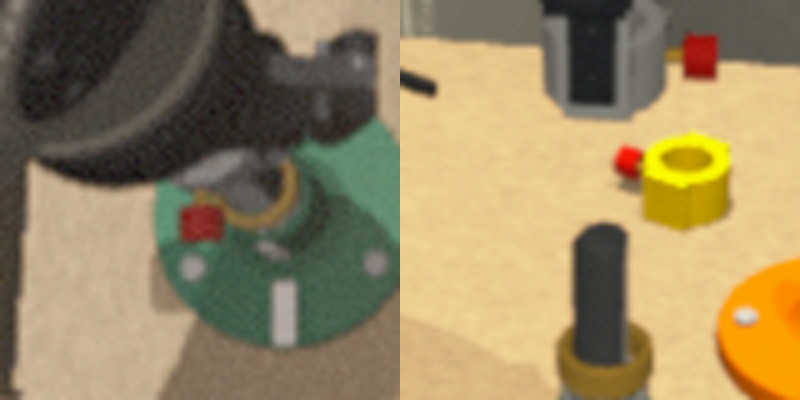

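The side crop shows the collar level with its screw pointing front at (700,57), above the spindle at (600,240). I'll measure the lateral offset numerically.

```bash
cat > off.py <<'E'
from h import *
ims=[snap('side') for _ in range(4)];s=ims[-1];im=np.mean([i['color'] for i in ims],0).astype(np.float32)
e=bot.get_obs()['eef_pos']
def edges(row,l,r):
    g=im[row-1:row+2].mean(0).sum(-1);d=np.abs(np.gradient(g))
    f=lambda a,b:(np.arange(a,b)*d[a:b]**2).sum()/(d[a:b]**2).sum()
    return f(*l),f(*r)
for row in(276,280,284,288):
    a,b=edges(row,(319,327),(333,341));m=(a+b)/2
    z=.130;T=np.array([px(s,[.5086,-.0112,zz])[1] for zz in np.linspace(.1,.15,51)]);z=np.linspace(.1,.15,51)[np.argmin(abs(T-row))]
    print('spindle',row,round(a,2),round(b,2),round(m,2),'pred',px(s,[.5086,-.0112,z])[0])
for row in(218,222,226,230,233):
    print('collar',row,np.round(im[row,308:352].sum(-1)).astype(int).tolist())
hsv=cv2.cvtColor(im.astype(np.uint8),cv2.COLOR_RGB2HSV);m=((hsv[...,0]<8)|(hsv[...,0]>170))&(hsv[...,1]>150);m[:,:340]=0;m[:,370:]=0;m[240:]=0;m[:205]=0
v,u=np.nonzero(m);print('knob',u.min(),u.max(),u.mean(),v.mean(),'pred',px(s,[e[0]-.03*np.cos(.04),e[1]-.03*np.sin(.04),e[2]+.009]),e)
E
python3 off.py
```

```text
spindle 276 322.69 336.04 329.37 pred 331.4
spindle 280 322.67 336.05 329.36 pred 331.4
spindle 284 322.66 336.07 329.37 pred 331.4
spindle 288 322.99 336.07 329.53 pred 331.4
collar 218 [314, 312, 313, 311, 309, 309, 306, 291, 287, 314, 349, 371, 372, 300, 165, 107, 103, 102, 100, 122, 126, 102, 102, 106, 116, 190, 309, 374, 368, 330, 327, 355, 362, 366, 368, 356, 332, 301, 270, 253, 252, 249, 237, 214]
collar 222 [562, 562, 560, 563, 566, 564, 531, 415, 299, 293, 318, 354, 372, 300, 166, 106, 103, 97, 102, 102, 100, 103, 106, 100, 110, 190, 312, 372, 366, 331, 328, 341, 340, 334, 326, 316, 308, 291, 280, 272, 269, 268, 247, 210]
collar 226 [564, 564, 560, 558, 557, 557, 548, 452, 307, 292, 312, 351, 372, 299, 164, 108, 101, 103, 106, 102, 100, 102, 105, 105, 115, 193, 312, 373, 364, 329, 318, 337, 334, 332, 327, 315, 304, 299, 380, 476, 501, 464, 348, 210]
collar 230 [573, 568, 562, 564, 569, 573, 566, 478, 328, 295, 314, 352, 371, 304, 176, 109, 102, 98, 100, 103, 103, 102, 104, 106, 112, 191, 309, 371, 363, 324, 314, 342, 341, 332, 322, 312, 297, 303, 425, 548, 582, 578, 543, 509]
collar 233 [579, 579, 578, 575, 571, 573, 573, 537, 438, 340, 320, 354, 371, 311, 188, 110, 96, 100, 100, 98, 101, 98, 101, 98, 106, 192, 312, 372, 363, 326, 318, 338, 335, 330, 320, 310, 329, 445, 550, 583, 581, 573, 571, 573]
knob 350 358 354.49397590361446 223.6024096385542 pred [354.6 222.3] [ 0.50943806 -0.0123469   0.20536521]
```

The silhouette is 18 mm wide, flat side to the front, so the axis is at px 330.9. The collar is centred on the TCP to within about 0.5 mm. I'll descend in steps.

Call:
apply_moves(
  deltas=[
    [1,[-0.003,-0.006,0.06],0],
    [1,[-0.003,-0.006,0.14],0],
    [1,[-0.003,-0.006,0.2],0],
    [1,[-0.003,-0.006,0.24],0],
    [1,[-0.003,-0.006,0.26],0],
    [1,[-0.003,-0.006,0.26],0],
    [1,[-0.003,-0.006,0.26],0],
    [1,[-0.003,-0.006,0.26],0],
  ],
)

```text
t: 17.1
eef_pos: [0.5092, -0.0108, 0.1537]
tool_rot: [-0.0, 1.0, 0.02, 0.0]
contact_force: [0.3, -0.0, -1.3]
gripper_width: 0.487
grasp_force: 61.1
```

```bash
python3 go.py "[.5088,-.0114,.115]" -87.7
```

```text
17.1 [ 0.5092 -0.0108  0.1537] -87.69 w 0.487 F [ 0.3 -0.  -1.3] [-0.95  0.54  1.13  2.07 -0.62  0.92 -1.  ]
x -0.0019 y 0.0027 z 0.1936 turn 0.0000
```

Call:
apply_moves(
  deltas=[
    [1,[-0.002,0.003,0.015],0],
    [1,[-0.002,0.003,0.03],0],
    [1,[-0.002,0.003,0.045],0],
    [1,[-0.002,0.003,0.06],0],
    [1,[-0.002,0.003,0.075],0],
    [1,[-0.002,0.003,0.075],0],
  ],
)

```text
t: 17.7
eef_pos: [0.5081, -0.0114, 0.1378]
tool_rot: [0.0, 1.0, 0.02, -0.0]
contact_force: [0.5, 0.6, -1.2]
gripper_width: 0.494
grasp_force: 61.1
```

```bash
python3 go.py "[.5088,-.0114,.115]" -87.7
```

```text
17.7 [ 0.5081 -0.0114  0.1378] -87.69 w 0.494 F [ 0.5  0.6 -1.2] [-0.92  0.56  1.1   2.08 -0.65  0.89 -0.98]
x 0.0035 y 0.0001 z 0.1142 turn 0.0000
```

Call:
apply_moves(
  deltas=[
    [1,[0.001,0,0.015],0],
    [1,[0.002,0,0.03],0],
    [1,[0.002,0,0.045],0],
    [1,[0.002,0,0.06],0],
    [1,[0.002,0,0.08],0],
    [1,[0.002,0,0.1],0],
    [1,[0.002,0,0.12],0],
    [1,[0.002,0,0.14],0],
    [1,[0.002,0,0.14],0],
    [1,[0.002,0,0.14],0],
  ],
)

```text
t: 18.7
eef_pos: [0.5088, -0.0115, 0.1102]
tool_rot: [0.0, 1.0, 0.02, -0.0]
contact_force: [-0.8, 1.1, -0.5]
gripper_width: 0.484
grasp_force: 61.1
```

```bash
python3 go.py "[.5088,-.0114,.096]" -87.7
```

```text
18.7 [ 0.5088 -0.0115  0.1102] -87.7 w 0.484 F [-0.8  1.1 -0.5] [-0.87  0.59  1.04  2.1  -0.7   0.84 -0.94]
x 0.0001 y -0.0004 z 0.0711 turn -0.0000
```

Call:
apply_moves(
  deltas=[
    [1,[0,0,0.01],0],
    [1,[0,0,0.02],0],
    [1,[0,0,0.03],0],
    [1,[0,0,0.04],0],
    [1,[0,0,0.05],0],
    [1,[0,0,0.06],0],
    [1,[0,0,0.068],0],
    [1,[0,0,0.068],0],
    [1,[0,0,0.068],0],
  ],
)

```text
t: 19.6
eef_pos: [0.5089, -0.0114, 0.0968]
tool_rot: [-0.0, 1.0, 0.02, 0.0]
contact_force: [-1.8, 0.2, 5.8]
gripper_width: 0.492
grasp_force: 61.7
```

Call:
apply_moves(
  deltas=[
    [1,[0,0,0.004],0],
    [1,[0,0,0.004],0],
    [1,[0,0,0.004],0],
  ],
)

```text
t: 19.9
eef_pos: [0.5089, -0.0114, 0.0961]
tool_rot: [-0.0, 1.0, 0.02, 0.0]
contact_force: [-2.1, 1.1, 6.0]
gripper_width: 0.484
grasp_force: 61.8
```

Call:
apply_moves(
  deltas=[
    [1,[0,0,0.004],0],
    [1,[0,0,0.004],0],
    [1,[0,0,0.004],0],
  ],
)

```text
t: 20.2
eef_pos: [0.5091, -0.0114, 0.0959]
tool_rot: [-0.001, 1.0, 0.02, 0.0]
contact_force: [-4.5, 2.1, 14.9]
gripper_width: 0.492
grasp_force: 63.1
```

Call:
apply_moves(
  deltas=[
    [1,[0,0,0.004],0],
    [1,[0,0,0.004],0],
    [1,[0,0,0.004],0],
  ],
)

```text
t: 20.5
eef_pos: [0.5092, -0.0115, 0.0958]
tool_rot: [-0.001, 1.0, 0.02, 0.0]
contact_force: [-6.7, 2.0, 24.1]
gripper_width: 0.492
grasp_force: 64.3
```

Call:
apply_moves(
  deltas=[
    [1,[-0.002,0,0],0],
    [1,[-0.002,0,0],0],
    [1,[-0.002,0,0],0],
  ],
)

```text
t: 20.8
eef_pos: [0.5092, -0.0115, 0.0958]
tool_rot: [-0.001, 1.0, 0.02, 0.001]
contact_force: [-5.3, 1.9, 23.1]
gripper_width: 0.49
grasp_force: 64.1
```

```bash
python3 go.py "[.5088,-.0114,.096]" -87.7;python3 - <<'E'
from h import *
p=snap('top');s=snap('side')
print(bot.get_obs()['tool_rot'])
a=cv2.resize(p['color'][245:315,220:290],(400,400),interpolation=cv2.INTER_CUBIC)
b=cv2.resize(s['color'][250:330,290:370],(400,400),interpolation=cv2.INTER_CUBIC)
cv2.imwrite('pics/end.png',np.clip(1.3*np.hstack([a,b])[:,:,::-1],0,255))
E
```

```text
20.8 [ 0.5092 -0.0115  0.0958] -87.71 w 0.49 F [-5.3  1.9 23.1] [-0.85  0.61  1.01  2.11 -0.73  0.82 -0.92]
x -0.0019 y -0.0004 z -0.0010 turn -0.0000
[-8.96701459e-04  9.99800324e-01  1.99525105e-02  6.35975936e-04][ WARN:0@1.094] global loadsave.cpp:1063 imwrite_ Unsupported depth image for selected encoder is fallbacked to CV_8U.
```

View pics/end.png

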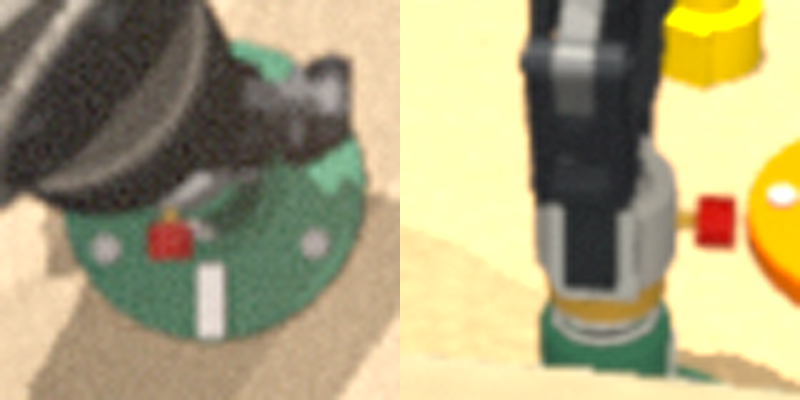

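The picture shows the collar level and right down on the compressed washer (side crop 605,290). The screw points to the white mark (knob at (170,240), bar at (210,300); the offset is camera parallax from the knob's height). I'll hand in while still holding it down.

```bash
python3 -c "
from station import bot
print(bot.hand_in())"
```

```text
the job is handed in; nothing more can be done
None
```

The job is handed in: I turned the spindle's flat to face the white mark, then put the collar on with its screw over the flat, also pointing to the mark. The arm is still holding the collar down, level on the compressed washer, with about 23 N; the arm's clock read about 21 of the 58 s, and the hand-in returned no verdict.

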